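Clear the viewing stand and present a glass sample label up

ROBOT

A 6-joint arm with a two-finger parallel gripper is mounted at the origin on the work surface. World frame = base frame: x ahead of the robot, y to its left, z up, the work surface at z = 0. Lengths are in mm, angles in degrees, forces in N, time in s.
With the tool pointing down it reaches from about 300 to 850 mm from the base axis. Payload 4.2 kg.
Tool frame: the origin (TCP) lies at the very end of the fingers, on their centre line; the grasp point (between the pads) lies 19 mm behind it (env.grip_point_offset is the distance from the TCP to the grasp point, in mm); z points along the fingers, y is the line along which they close (so a half turn about z gives the same grasp; the last joint's range is limited). The gripper opens to 91 mm and grips with 3 to 60 N. Pads are 32 mm wide; open, the fingers measure 118 mm over their backs; the gripper's body (76 mm by 178 mm) begins 60 mm behind the grasp point.
Start: joints at [-76.776, 18.312, 89.639, -0, 72.044, -1.146], TCP at [142.705, -557.026, 213.976] pointing down, gripper open.
Joint ranges: [-177.97, 177.97], [-48.28, 115.42], [12.27, 149.76], [-77.06, 257.06], [2.81, 150.46], [-146.56, 146.56]. Speed limits (degrees/s): [147.25, 147.25, 180, 180, 180, 180].

INTERFACE

Orientations are given as [roll, pitch, yaw] about the fixed x, y, z axes, in that order (R = Rz(yaw) Ry(pitch) Rx(roll)).
In Python, from workcell import env gives the robot as it stands. The module is installed in compiled form; this text tells all that it offers.
- The arm moves only by the tool arm_command, never from a script. Its argument "rows" is a list of rows, each an object with "delta_pos": the shift along the tool's x, y, z in mm, a list of three; "roll": the turn about the tool's z in units of 5 degrees (1.0 is 5 degrees); "jaw": the opening in per cent of the stroke, from 0 (shut) to 100 (fully open). A call has 1 to 20 rows; each row is the pose to reach, as a shift and turn from the pose commanded when the call began, along the tool's axes at that moment; what a row does not reach only later rows make up. A row lasts 1/12 s, in which the tool goes at most 41.7 mm and 7.16 degrees, less where a joint would pass 70% of its speed; a pose out of reach is approached as far as the arm can. A call with a gripper value outside its range is refused whole. The fingers move at their own pace and stop on an object; "squeeze" is the grip in N (left out, the last holds). Time passes only in rows, so rows that repeat a pose let the fingers close. It gives the time, the measured TCP pose, the force, the opening and the grip force at its end, in the units of the state.
- env.state(): the state, without advancing time (a new reading comes with each control period).
- env.grab_frame(name): name is "side" or "top" or "wrist"; returns a dict with "img" (384x512x3 uint8, blue, green, red), "z_map" (384x512 float32, mm along the optical axis (not along the pixel's ray), 0 where there is no reading), "fov_y" (degrees; the focal length in pixels is half the picture's height over the tangent of half this angle, whatever the lens; pixels are square), "cx", "cy" (the principal point, pixels), "R" (3x3) and "t" (3): a world point X has camera coordinates R X + t; the wrist camera has in their place "T_tool_cam" (4x4, takes a point from camera to tool coordinates, whose origin is the TCP and whose axes are the flange's). Camera axes: x right, y down, z forward; pixel columns grow to the right and rows downward; lengths in mm; the calibration is good to about 2 mm. A picture is of the moment at which its call begins: read the wrist's pose just before it.
- env.job_done(): hands the job in; it is judged then, once.
The state is a dict: "time_s": time; "qpos": joint angles; "qvel": joint speeds; "effort": joint torques, N m; "ee_pos": TCP position; "ee_rot": TCP orientation; "force": force on the tool from outside, world axes, zero at the start; "torque": the same for the moment, N m; "gripper_width": finger opening in mm; "gripper_force": force on a finger pad.
Only numpy, scipy, OpenCV 4.12 (cv2) and the standard library are available. Lean on these libraries where they do the work, as an engineer would, in place of code of your own. Each camera call takes 0.05 s, during which the arm holds its last target. There are 200 camera calls.

TASK

Lift the yellow glue canister off the round viewing stand and set it down gently, upright, on the bench right beside it. Then find the notched, frosted end of the green glass sample, take the sample from its wooden rest by its plain green part without touching the frosted end or letting it touch the bench, and finish while holding it still in the air, label centred about 15 cm above the stand and tipped back about 45 degrees so that the labelled face looks up. Leave the tape roll, spray can and screwdriver alone.

Things in the scene. Friction and masses are not known exactly. Their poses are not given: they have to be found in the camera images.
- table: the grey bench top; its surface is at z = 0
- stand: round grey viewing stand with a white top, 150 mm diameter, 40 mm high, fixed to the bench; origin at the centre of its underside
- stand_top (a point): centre of the viewing stand's white top, 40 mm above the bench
- canister: yellow closed glue canister, 90 mm diameter, body 86 mm high, about 0.5 kg (0.35 to 0.65), standing on the stand; origin at the centre of its underside, z up. A rigid arched handle spans it along its own y axis (84 mm between the 8 mm steel uprights), the arch's top at 152 mm above the underside
- handle (a point): centre of the canister handle's wooden grip, 145 mm above the canister's underside; the grip is a bar 56 mm long along the canister's y, 14 mm wide (along its x) and 14 mm high, with 52 mm of free room beneath it
- rest: dark wooden rest fixed to the bench, 130 mm long (its x), 63 mm wide, 32 mm high, with a slot 13 mm wide along its x whose floor is 12 mm above the bench; origin at the centre of its underside
- sample: green glass plate 160 mm long (x), 10 thick (y), 70 tall (z), 0.26 kg, standing in the rest's slot, 50 mm showing. Origin: middle of its lower long edge. Plain green part x = -80 to 25 mm, white frosted end 25 to 80, whose upper corner has a 14 mm square notch. The label is on the frosted end's +y face (y = its outward normal): facing the label, the notch is top left
- label (a point): centre of the orange label (40 by 30 mm, black bars) on the sample: x = +50 mm, y = +5 mm, z = +34 mm in the sample's frame
- tape: bystander: cardboard tape roll, 96 mm diameter, 50 mm high, lying flat; origin at the centre of its underside
- spray: bystander: spray can, 56 mm diameter, 150 mm high, upright; origin at the centre of its underside
- driver: bystander: screwdriver lying on the bench; origin under its middle
Things that resemble listed ones, but are neither listed nor needed, are in the scene too. Several things have the shape of the sample; the one meant has the colours described above.

How it is judged:
By the outcome, as a careful person would: the job done as asked, in the order asked, and still so for the second after the job is handed in, while the arm keeps its last pose, push and grip.
It also fails if it takes over 51 s, if anything falls off the work surface, if the arm or the gripper's body presses on something with over 40 N, if the wrist force passes 120 N, or if a joint passes its speed limit or range.

## Working session

There is one attempt and no reset: what is moved stays moved. The work goes in short steps, Python scripts to look and compute and a tool call to move; the robot and the scene stay as the last step left them, time stands still between calls to the robot, and variables do not carry over. Pictures are saved under pics/ and viewed, at most 10 in all, crops included, and the job is handed in when it is done.

Besides the shell and the picture viewer there is one more tool, called after "Call:" as name([rows], argument=value, ...), one row to a line, values as JSON. arm_command: Moves the arm, as the interface text tells. Its arguments: {"type":"object","properties":{"rows":{"type":"array"},"squeeze":{"type":"number"}},"required":["rows"]}

```bash
mkdir -p pics
cat > h.py <<'E'
import numpy as np, cv2
from workcell import env
from scipy.spatial.transform import Rotation as Ro
def grab(n):
    s=env.state(); f=env.grab_frame(n)
    F=192/np.tan(np.radians(f['fov_y'])/2)
    if n=='wrist':
        T=np.eye(4);T[:3,:3]=Ro.from_euler('xyz',s['ee_rot'],degrees=True).as_matrix();T[:3,3]=s['ee_pos']
        M=T@f['T_tool_cam']
    else:
        M=np.eye(4);M[:3,:3]=f['R'].T;M[:3,3]=-f['R'].T@f['t']
    z=f['z_map'];v,u=np.mgrid[:384,:512]
    P=np.stack([(u-f['cx'])/F*z,(v-f['cy'])/F*z,z],-1)@M[:3,:3].T+M[:3,3]
    P[z==0]=np.nan
    return f['img'],P,M,(F,f['cx'],f['cy'])
def ray(M,k,u,v,h):
    d=M[:3,:3]@np.array([(u-k[1])/k[0],(v-k[2])/k[0],1]);o=M[:3,3]
    return o+d*(h-o[2])/d[2]
E
python3 - <<'E'
from h import *
print(env.state())
a=[]
for n in('top','side'):
    i,P,M,k=grab(n);np.savez(n,i=i,P=P,M=M,k=k);cv2.imwrite(f'pics/{n}.png',cv2.resize(i,(800,600)));print(n,M.round(2).tolist(),k,env.state()['time_s'])
E
```

```text
{'time_s': 0.0, 'qpos': array([-7.67752177e+01,  1.83525613e+01,  8.97060552e+01, -2.58746661e-03,
        7.20432822e+01, -1.14756270e+00]), 'qvel': array([-0.03771135,  0.02242746,  0.05008158, -0.09255053,  0.03865686,
        0.00051197]), 'effort': array([-1.53128422e-03, -4.12472391e+01, -2.31979913e+01,  7.24928523e-02,
        4.58385469e-02, -1.66860214e-04]), 'ee_pos': array([ 142.58437166, -556.52565267,  213.11342967]), 'ee_rot': array([-1.79898072e+02,  4.18747915e-04,  1.43731452e+01]), 'force': array([-0.00931613, -0.11498799,  0.12630254]), 'torque': array([-0.00106327,  0.00415306, -0.00843335]), 'gripper_force': 0.0, 'gripper_width': 91.13361219170238}
top [[-0.03, -0.98, 0.2, 316.78], [-1.0, 0.03, 0.0, -79.84], [-0.01, -0.2, -0.98, 1188.91], [0.0, 0.0, 0.0, 1.0]] (np.float64(385.6963623167391), 253.27657724992412, 194.78826618754334) 0.05
side [[-0.99, -0.09, 0.14, 399.1], [-0.17, 0.52, -0.84, 753.99], [0.0, -0.85, -0.53, 652.51], [0.0, 0.0, 0.0, 1.0]] (np.float64(387.82364586938195), 253.95516853067076, 186.97538914832165) 0.1
```

View pics/top.png

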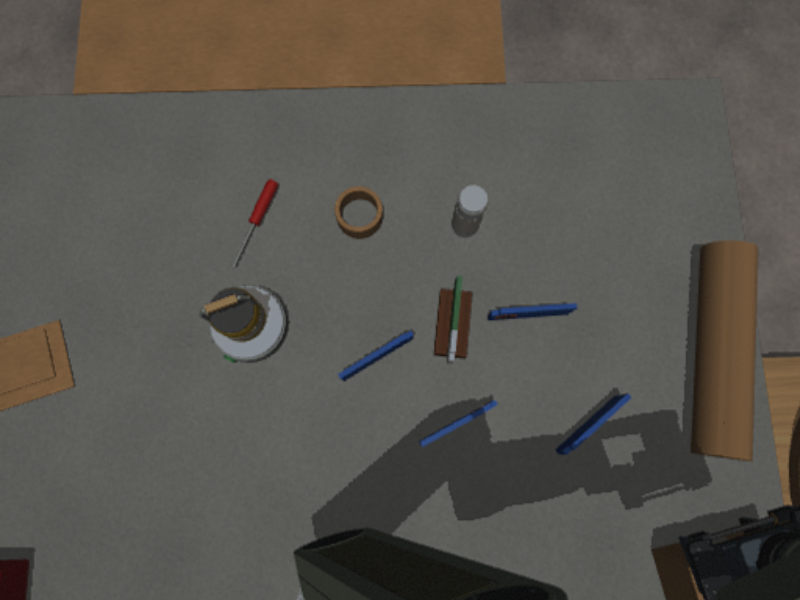

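View pics/side.png

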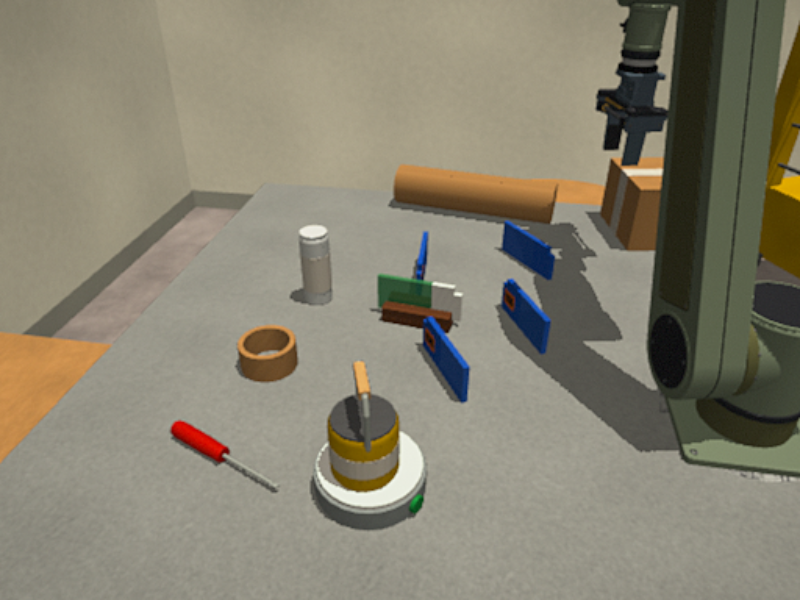

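The top view shows the stand at about (247,323), the canister on it with its grip at (222,304), and the rest with the sample at (453,323). In the top view the frosted end points toward the robot. In the side view the frosted, notched end is at right (445,295) with no label on that face, so the label faces world -y.

Run:
```python
from h import *
for n in('top','side'):
    d=np.load(n+'.npz');P=d['P'];i=d['i'];hsv=cv2.cvtColor(i,cv2.COLOR_BGR2HSV).astype(int);H,S,V=hsv[...,0],hsv[...,1],hsv[...,2]
    X,Y,Z=P[...,0],P[...,1],P[...,2]
    # windows at 512 scale
    def reg(m,name):
        p=P[m&np.isfinite(Z)]
        if len(p)<4: print(n,name,len(p));return
        c,(w,h),a=cv2.minAreaRect(p[:,:2].astype(np.float32))
        vt=np.linalg.svd(p[:,:2]-p[:,:2].mean(0))[2][0] if len(p)<3000 else [0,0]
        print(n,name,len(p),'rect',np.round(c,1),round(w,1),round(h,1),'mean',p.mean(0).round(1),'z',np.percentile(Z[m&np.isfinite(Z)],[2,50,98]).round(1),'dir',round(float(np.degrees(np.arctan2(vt[1],vt[0]))),1))
    stand0=(520,270) 
    u,v=(np.arange(512)[None]+0*H)*800/512,(np.arange(384)[:,None]+0*H)*800/512
    box=lambda a,b,c,e:(u>a)&(u<b)&(v>c)&(v<e)
    bs=box(195,295,275,370) if n=='top' else box(300,435,355,525)
    br=box(425,480,270,370) if n=='top' else box(370,470,265,335)
    reg(bs&(Z>30)&(Z<50)&(S<60),'standtop')
    reg(bs&(Z>115)&(Z<136),'canlid')
    reg(bs&(Z>168),'grip')
    reg(bs&(Z>168)&(S>80),'gripwood')
    reg(br&(H>45)&(H<80)&(S>80),'green')
    reg(br&(Z>45)&(S<60),'frost')
    reg(br&(Z>45),'sample all')
    reg(br&(Z>20)&(Z<40)&(H<20)&(S>80),'rest')
```

```text
top standtop 966 rect [523.6 204.7] 131.1 148.6 mean [513.3 192.   40.1] z [32.  40.6 45.7] dir 142.0
top canlid 626 rect [533.  214.6] 83.4 88.8 mean [527.6 212.2 128.1] z [117.4 128.8 133.7] dir 153.2
top grip 173 rect [534.1 216.7] 14.9 88.5 mean [533.2 215.1 189.5] z [172.9 191.5 196.5] dir -70.0
top gripwood 125 rect [533.5 218.2] 14.9 56.4 mean [532.4 217.2 191.7] z [182.2 192.  196.7] dir -70.0
top green 136 rect [ 545.9 -193.3] 9.5 100.2 mean [ 545.9 -192.    75.6] z [32.  81.4 86.5] dir 172.5
top frost 95 rect [ 519.4 -190.1] 10.0 159.8 mean [ 477.9 -183.7   76.3] z [47.5 81.4 87. ] dir 171.4
top sample all 235 rect [ 519.4 -190.1] 10.3 159.8 mean [ 518.1 -189.1   77.9] z [48.3 81.6 86.9] dir 172.1
top rest 635 rect [ 517.9 -189.4] 62.1 127.8 mean [ 516.8 -187.9   32.8] z [27.3 32.9 37. ] dir 172.2
side standtop 1634 rect [524.4 224.1] 148.5 122.4 mean [516.6 240.1  38.2] z [31.1 39.3 41.9] dir 23.4
side canlid 1186 rect [533.7 220.4] 86.3 86.1 mean [532.6 226.8 126.1] z [116.6 127.5 129.8] dir 178.8
side grip 250 rect [532.3 222.6] 14.1 78.7 mean [530.2 229.7 187.6] z [169.9 190.9 193.2] dir 110.1
side gripwood 170 rect [533.8 218. ] 13.9 55.9 mean [532.6 222.  191. ] z [181.8 191.6 193.3] dir 109.3
side green 553 rect [ 546.8 -189.9] 99.4 28.5 mean [ 547.  -190.5   57. ] z [29.6 57.5 81.9] dir 172.1
side frost 247 rect [ 518.4 -192.2] 101.6 137.4 mean [ 480.  -183.6   65.2] z [46.  65.1 82.6] dir 167.0
side sample all 807 rect [ 495. -172.] 124.2 236.1 mean [ 516.1 -175.1   64.8] z [46.1 65.2 82.6] dir 134.1
side rest 319 rect [ 526.4 -155.1] 90.4 122.7 mean [ 521.1 -165.8   29.3] z [20.3 30.8 33.9] dir 172.0
```

Call:
arm_command([
  {"delta_pos":[571,-653,-60],"roll":-19.1,"jaw":100},
  {"delta_pos":[571,-653,-60],"roll":-19.1,"jaw":100},
  {"delta_pos":[571,-653,-60],"roll":-19.1,"jaw":100},
  {"delta_pos":[571,-653,-60],"roll":-19.1,"jaw":100},
  {"delta_pos":[571,-653,-60],"roll":-19.1,"jaw":100},
  {"delta_pos":[571,-653,-60],"roll":-19.1,"jaw":100},
  {"delta_pos":[571,-653,-60],"roll":-19.1,"jaw":100},
  {"delta_pos":[571,-653,-60],"roll":-19.1,"jaw":100},
  {"delta_pos":[571,-653,-60],"roll":-19.1,"jaw":100},
  {"delta_pos":[571,-653,-60],"roll":-19.1,"jaw":100},
  {"delta_pos":[571,-653,-60],"roll":-19.1,"jaw":100},
  {"delta_pos":[571,-653,-60],"roll":-19.1,"jaw":100},
  {"delta_pos":[571,-653,-60],"roll":-19.1,"jaw":100},
  {"delta_pos":[571,-653,-60],"roll":-19.1,"jaw":100},
  {"delta_pos":[571,-653,-60],"roll":-19.1,"jaw":100},
  {"delta_pos":[571,-653,-60],"roll":-19.1,"jaw":100},
  {"delta_pos":[571,-653,-60],"roll":-19.1,"jaw":100},
  {"delta_pos":[571,-653,-60],"roll":-19.1,"jaw":100},
  {"delta_pos":[571,-653,-60],"roll":-19.1,"jaw":100},
  {"delta_pos":[571,-653,-60],"roll":-19.1,"jaw":100},
])

```text
time_s: 1.77
ee_pos: [517.7, 187.2, 271.1]
ee_rot: [-180.0, 0.0, 109.9]
force: [1.2, -0.1, -0.3]
gripper_width: 91.6
gripper_force: 0.0
```

```bash
cat >> h.py <<'E'
def go(p,yaw=None):
    s=env.state();R=Ro.from_euler('xyz',s['ee_rot'],degrees=True)
    r=0 if yaw is None else -((yaw-s['ee_rot'][2]+180)%360-180)/5
    print('delta',R.inv().apply(np.array(p)-s['ee_pos']).round(1),'roll',round(r,2),'q',s['qpos'].round(1),'ee',s['ee_pos'].round(1),s['ee_rot'].round(1),'F',s['force'].round(1),'t',round(s['time_s'],2))
def fitc(p):
    A=np.c_[2*p[:,:2],np.ones(len(p))];x=np.linalg.lstsq(A,(p[:,:2]**2).sum(1),rcond=None)[0];return x[:2].round(1),np.sqrt(x[2]+x[0]**2+x[1]**2).round(1)
E
python3 - <<'E'
from h import *
go([533.5,218,240],110)
i,P,M,k=grab('wrist');cv2.imwrite('pics/w1.png',i)
Z=P[...,2];hsv=cv2.cvtColor(i,cv2.COLOR_BGR2HSV)
print(hsv[...,1].mean())
m=(Z>180)&(Z<200);m&=np.hypot(P[...,0]-533,P[...,1]-218)<60
p=P[m];print(len(p));c=cv2.minAreaRect(p[:,:2].astype(np.float32));print(c,np.percentile(p[:,2],[5,50,95]))
# stand circle from rim points: canister-free outline
for n in('top','side'):
    d=np.load(n+'.npz');Q=d['P'];
    m=((Q[...,2]>34)&(Q[...,2]<45)&(np.hypot(Q[...,0]-522,Q[...,1]-210)<95)).astype(np.uint8)
    cs=max(cv2.findContours(m,0,2)[0],key=cv2.contourArea)
    h=cv2.convexHull(cs)[:,0];q=Q[h[:,1],h[:,0]];q=q[np.hypot(q[:,0]-522,q[:,1]-210)>66];print(n,len(q),fitc(q))
E
```

```text
delta [23.6 25.4 31.1] roll -0.02 q [18.7 14.4 87.  -0.  78.7 -1.2] ee [517.7 187.2 271.1] [-180.     0.   109.9] F [ 1.2 -0.1 -0.3] t 1.77
28.196970621744793
1122
((534.599609375, 218.1309051513672), (14.113469123840332, 77.04991912841797), 19.901897430419922) [184.54595154 190.8975886  192.17493223]
top 23 (array([528.6, 211. ]), np.float64(73.8))
side 19 (array([528.7, 211.7]), np.float64(73.2))
```

View pics/w1.png

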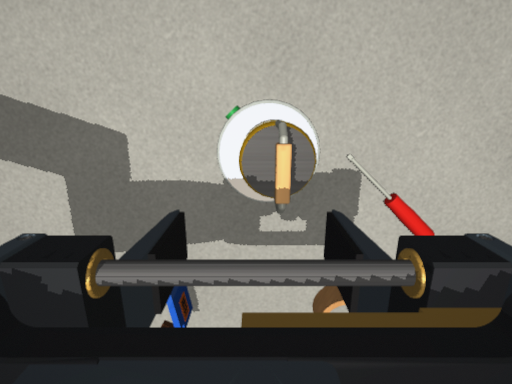

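The wrist view shows the grip at (284,170) and the stand round (270,150), with the driver clear at (410,205). The grip is at (534,218) and the stand centre at (528.7,211.5).

Call:
arm_command([
  {"delta_pos":[23.3,26.1,10],"roll":0,"jaw":100},
  {"delta_pos":[23.3,26.1,40],"roll":0,"jaw":100},
  {"delta_pos":[23.3,26.1,75],"roll":0,"jaw":100},
  {"delta_pos":[23.3,26.1,105],"roll":0,"jaw":100},
  {"delta_pos":[23.3,26.1,105],"roll":0,"jaw":100},
  {"delta_pos":[23.3,26.1,105],"roll":0,"jaw":0},
  {"delta_pos":[23.3,26.1,105],"roll":0,"jaw":0},
  {"delta_pos":[23.3,26.1,105],"roll":0,"jaw":0},
  {"delta_pos":[23.3,26.1,105],"roll":0,"jaw":0},
  {"delta_pos":[23.3,26.1,105],"roll":0,"jaw":0},
  {"delta_pos":[23.3,26.1,105],"roll":0,"jaw":0},
  {"delta_pos":[23.3,26.1,105],"roll":0,"jaw":0},
], squeeze=35)

```text
time_s: 2.82
ee_pos: [534.3, 215.8, 167.1]
ee_rot: [179.9, 0.0, 109.9]
force: [-0.0, -0.4, 0.3]
gripper_width: 47.6
gripper_force: 0.0
```

Call:
arm_command([
  {"delta_pos":[0,0,0],"roll":0,"jaw":0},
  {"delta_pos":[0,0,0],"roll":0,"jaw":0},
  {"delta_pos":[0,0,0],"roll":0,"jaw":0},
  {"delta_pos":[0,0,0],"roll":0,"jaw":0},
  {"delta_pos":[0,0,0],"roll":0,"jaw":0},
  {"delta_pos":[0,0,0],"roll":0,"jaw":0},
  {"delta_pos":[0,0,0],"roll":0,"jaw":0},
  {"delta_pos":[0,0,0],"roll":0,"jaw":0},
  {"delta_pos":[0,0,-5],"roll":0,"jaw":0},
  {"delta_pos":[0,0,-15],"roll":0,"jaw":0},
  {"delta_pos":[0,0,-25],"roll":0,"jaw":0},
  {"delta_pos":[0,0,-30],"roll":0,"jaw":0},
])

```text
time_s: 3.82
ee_pos: [534.9, 216.1, 198.2]
ee_rot: [179.9, 0.0, 109.9]
force: [0.5, 0.5, -4.1]
gripper_width: 13.8
gripper_force: 35.0
```

Call:
arm_command([
  {"delta_pos":[6,2,0],"roll":0,"jaw":0},
  {"delta_pos":[20,7,0],"roll":0,"jaw":0},
  {"delta_pos":[40,13,0],"roll":0,"jaw":0},
  {"delta_pos":[60,20,0],"roll":0,"jaw":0},
  {"delta_pos":[80,26,0],"roll":0,"jaw":0},
  {"delta_pos":[100,33,0],"roll":0,"jaw":0},
  {"delta_pos":[116,38,0],"roll":0,"jaw":0},
  {"delta_pos":[126,41,0],"roll":0,"jaw":0},
  {"delta_pos":[130,42.6,0],"roll":0,"jaw":0},
  {"delta_pos":[130,42.6,8],"roll":0,"jaw":0},
  {"delta_pos":[130,42.6,24],"roll":0,"jaw":0},
  {"delta_pos":[130,42.6,40],"roll":0,"jaw":0},
  {"delta_pos":[130,42.6,54],"roll":0,"jaw":0},
  {"delta_pos":[130,42.6,62],"roll":0,"jaw":0},
  {"delta_pos":[130,42.6,66],"roll":0,"jaw":0},
  {"delta_pos":[130,42.6,67],"roll":0,"jaw":0},
])

```text
time_s: 5.15
ee_pos: [529.8, 351.7, 128.5]
ee_rot: [-179.9, 0.0, 109.8]
force: [-0.2, -0.2, -4.7]
gripper_width: 13.7
gripper_force: 35.0
```

Call:
arm_command([
  {"delta_pos":[0,0,0.7],"roll":0,"jaw":0},
  {"delta_pos":[0,0,1.4],"roll":0,"jaw":0},
  {"delta_pos":[0,0,2.1],"roll":0,"jaw":0},
  {"delta_pos":[0,0,2.6],"roll":0,"jaw":0},
  {"delta_pos":[0,0,2.6],"roll":0,"jaw":0},
])

```text
time_s: 5.57
ee_pos: [530.1, 352.7, 127.2]
ee_rot: [180.0, -0.0, 109.9]
force: [0.8, -0.2, -5.3]
gripper_width: 13.8
gripper_force: 35.0
```

Call:
arm_command([
  {"delta_pos":[0,0,0.5],"roll":0,"jaw":0},
  {"delta_pos":[0,0,1.0],"roll":0,"jaw":0},
  {"delta_pos":[0,0,1.2],"roll":0,"jaw":0},
])

```text
time_s: 5.82
ee_pos: [530.2, 352.7, 126.4]
ee_rot: [179.9, -0.0, 109.9]
force: [0.3, -1.2, -0.0]
gripper_width: 13.6
gripper_force: 35.0
```

Call:
arm_command([
  {"delta_pos":[0,0,0],"roll":0,"jaw":100},
  {"delta_pos":[0,0,0],"roll":0,"jaw":100},
  {"delta_pos":[0,0,0],"roll":0,"jaw":100},
  {"delta_pos":[0,0,0],"roll":0,"jaw":100},
  {"delta_pos":[0,0,0],"roll":0,"jaw":100},
  {"delta_pos":[0,0,0],"roll":0,"jaw":100},
  {"delta_pos":[0,0,-10],"roll":0,"jaw":100},
  {"delta_pos":[0,0,-40],"roll":0,"jaw":100},
  {"delta_pos":[0,0,-80],"roll":0,"jaw":100},
  {"delta_pos":[0,0,-120],"roll":0,"jaw":100},
  {"delta_pos":[0,0,-150],"roll":0,"jaw":100},
  {"delta_pos":[0,0,-150],"roll":0,"jaw":100},
])

```text
time_s: 6.82
ee_pos: [532.6, 354.3, 284.7]
ee_rot: [179.1, -0.2, 109.9]
force: [0.7, 0.1, 1.6]
gripper_width: 89.7
gripper_force: 0.0
```

Call:
arm_command([
  {"delta_pos":[83,340,0],"roll":0,"jaw":100},
  {"delta_pos":[83,340,0],"roll":0,"jaw":100},
  {"delta_pos":[83,340,0],"roll":0,"jaw":100},
  {"delta_pos":[83,340,0],"roll":0,"jaw":100},
  {"delta_pos":[83,340,0],"roll":0,"jaw":100},
  {"delta_pos":[83,340,0],"roll":0,"jaw":100},
  {"delta_pos":[83,340,0],"roll":0,"jaw":100},
  {"delta_pos":[83,340,0],"roll":0,"jaw":100},
  {"delta_pos":[83,340,0],"roll":0,"jaw":100},
  {"delta_pos":[83,340,0],"roll":0,"jaw":100},
  {"delta_pos":[83,340,0],"roll":0,"jaw":100},
  {"delta_pos":[83,340,0],"roll":0,"jaw":100},
])

```text
time_s: 7.82
ee_pos: [759.3, 504.8, 243.3]
ee_rot: [177.9, -0.5, 109.9]
force: [-0.2, 0.5, 0.1]
gripper_width: 91.3
gripper_force: 0.0
```

```bash
python3 -c "
from h import *
go([530,352,285],110)"
```

```text
delta [ -65.3 -265.9  -52. ] roll -0.02 q [ 32.9  57.5  12.3   0.  108.1  13. ] ee [759.3 504.8 243.3] [177.9  -0.5 109.9] F [-0.2  0.5  0.1] t 7.82
```

Call:
arm_command([
  {"delta_pos":[0,0,-900],"roll":0,"jaw":100},
  {"delta_pos":[0,0,-900],"roll":0,"jaw":100},
  {"delta_pos":[0,0,-900],"roll":0,"jaw":100},
  {"delta_pos":[0,0,-900],"roll":0,"jaw":100},
  {"delta_pos":[0,0,-900],"roll":0,"jaw":100},
  {"delta_pos":[0,0,-900],"roll":0,"jaw":100},
  {"delta_pos":[0,0,-900],"roll":0,"jaw":100},
  {"delta_pos":[0,0,-900],"roll":0,"jaw":100},
  {"delta_pos":[0,0,-900],"roll":0,"jaw":100},
  {"delta_pos":[0,0,-900],"roll":0,"jaw":100},
  {"delta_pos":[0,0,-900],"roll":0,"jaw":100},
  {"delta_pos":[0,0,-900],"roll":0,"jaw":100},
  {"delta_pos":[0,0,-900],"roll":0,"jaw":100},
  {"delta_pos":[0,0,-900],"roll":0,"jaw":100},
  {"delta_pos":[0,0,-900],"roll":0,"jaw":100},
  {"delta_pos":[0,0,-900],"roll":0,"jaw":100},
  {"delta_pos":[0,0,-900],"roll":0,"jaw":100},
  {"delta_pos":[0,0,-900],"roll":0,"jaw":100},
])

```text
time_s: 9.32
ee_pos: [535.2, 355.8, 587.9]
ee_rot: [176.8, -0.8, 109.9]
force: [0.4, 0.7, -0.6]
gripper_width: 91.3
gripper_force: 0.0
```

```bash
python3 -c "
from h import *
go([530,352,285],110)"
```

```text
delta [ -6.  -23.3 302. ] roll -0.02 q [3.260e+01 3.200e+01 1.230e+01 1.000e-01 1.324e+02 1.270e+01] ee [535.2 355.8 587.9] [176.8  -0.8 109.9] F [ 0.4  0.7 -0.6] t 9.32
```

Call:
arm_command([
  {"delta_pos":[0,-100,-900],"roll":0,"jaw":100},
  {"delta_pos":[0,-100,-900],"roll":0,"jaw":100},
  {"delta_pos":[0,-100,-900],"roll":0,"jaw":100},
  {"delta_pos":[0,-100,-900],"roll":0,"jaw":100},
  {"delta_pos":[0,-100,-900],"roll":0,"jaw":100},
  {"delta_pos":[0,-100,-900],"roll":0,"jaw":100},
  {"delta_pos":[0,-100,-900],"roll":0,"jaw":100},
  {"delta_pos":[0,-100,-900],"roll":0,"jaw":100},
  {"delta_pos":[0,-100,-900],"roll":0,"jaw":100},
  {"delta_pos":[0,-100,-900],"roll":0,"jaw":100},
  {"delta_pos":[0,-100,-900],"roll":0,"jaw":100},
  {"delta_pos":[0,-100,-900],"roll":0,"jaw":100},
])

```text
time_s: 10.32
ee_pos: [348.5, 242.7, 722.5]
ee_rot: [175.9, -1.0, 109.9]
force: [-0.4, -1.0, 0.2]
gripper_width: 91.0
gripper_force: 0.0
```

```bash
python3 -c "
from h import *
go([530,352,285],110)"
```

```text
delta [ 33.2 175.9 452. ] roll -0.02 q [3.330e+01 1.700e+01 1.230e+01 1.000e-01 1.464e+02 1.350e+01] ee [348.5 242.7 722.5] [175.9  -1.  109.9] F [-0.4 -1.   0.2] t 10.32
```

Call:
arm_command([
  {"delta_pos":[0,-200,-500],"roll":0,"jaw":100},
  {"delta_pos":[0,-200,-500],"roll":0,"jaw":100},
  {"delta_pos":[0,-200,-500],"roll":0,"jaw":100},
  {"delta_pos":[0,-200,-500],"roll":0,"jaw":100},
  {"delta_pos":[0,-200,-500],"roll":0,"jaw":100},
  {"delta_pos":[0,-200,-500],"roll":0,"jaw":100},
  {"delta_pos":[0,-200,-500],"roll":0,"jaw":100},
  {"delta_pos":[0,-200,-500],"roll":0,"jaw":100},
  {"delta_pos":[0,-200,-500],"roll":0,"jaw":100},
  {"delta_pos":[0,-200,-500],"roll":0,"jaw":100},
])

```text
time_s: 11.15
ee_pos: [248.0, 214.3, 765.9]
ee_rot: [173.1, -1.9, 110.0]
force: [-1.2, -1.6, -0.3]
gripper_width: 91.2
gripper_force: 0.0
```

```bash
python3 -c "
from h import *
go([530,352,285],110)"
```

```text
delta [ 16.6 251.7 515.9] roll 0.0 q [ 39.3  10.1  12.4  -0.9 150.4  18.6] ee [248.  214.3 765.9] [173.1  -1.9 110. ] F [-1.2 -1.6 -0.3] t 11.15
```

```bash
python3 -c "
from h import *
go([549,-194,260],-8)"
```

```text
delta [-503.5   83.1  502.8] roll 23.6 q [ 39.3  10.1  12.4  -0.9 150.4  18.6] ee [248.  214.3 765.9] [173.1  -1.9 110. ] F [-1.2 -1.6 -0.3] t 11.15
```

Call:
arm_command([
  {"delta_pos":[-503,83,503],"roll":23.6,"jaw":100},
  {"delta_pos":[-503,83,503],"roll":23.6,"jaw":100},
  {"delta_pos":[-503,83,503],"roll":23.6,"jaw":100},
  {"delta_pos":[-503,83,503],"roll":23.6,"jaw":100},
  {"delta_pos":[-503,83,503],"roll":23.6,"jaw":100},
  {"delta_pos":[-503,83,503],"roll":23.6,"jaw":100},
  {"delta_pos":[-503,83,503],"roll":23.6,"jaw":100},
  {"delta_pos":[-503,83,503],"roll":23.6,"jaw":100},
  {"delta_pos":[-503,83,503],"roll":23.6,"jaw":100},
  {"delta_pos":[-503,83,503],"roll":23.6,"jaw":100},
  {"delta_pos":[-503,83,503],"roll":23.6,"jaw":100},
  {"delta_pos":[-503,83,503],"roll":23.6,"jaw":100},
  {"delta_pos":[-503,83,503],"roll":23.6,"jaw":100},
  {"delta_pos":[-503,83,503],"roll":23.6,"jaw":100},
  {"delta_pos":[-503,83,503],"roll":23.6,"jaw":100},
  {"delta_pos":[-503,83,503],"roll":23.6,"jaw":100},
  {"delta_pos":[-503,83,503],"roll":23.6,"jaw":100},
  {"delta_pos":[-503,83,503],"roll":23.6,"jaw":100},
  {"delta_pos":[-503,83,503],"roll":23.6,"jaw":100},
])

```text
time_s: 12.73
ee_pos: [548.3, -195.7, 253.0]
ee_rot: [-174.8, -4.6, -8.5]
force: [0.6, 0.3, -0.6]
gripper_width: 91.0
gripper_force: 0.0
```

Run:
```python
from h import *
go([549,-194,160],-8)
i,P,M,k=grab('wrist');cv2.imwrite('pics/w2.png',i)
```

```text
delta [-7.   6.6 92.5] roll -0.1 q [-24.4  16.   87.6   6.5  73.4  72.2] ee [ 548.3 -195.7  253. ] [-174.8   -4.6   -8.5] F [ 0.6  0.3 -0.6] t 12.73
```

View pics/w2.png

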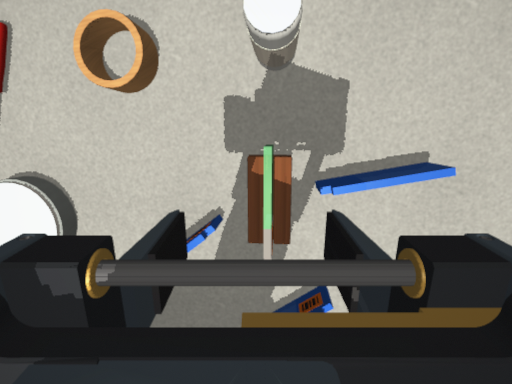

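The wrist view shows the rest at (270,200) with the green top edge running from (268,148) to (268,228). The frosted end continues down the image toward the robot, and an orange-labelled blue decoy lies at (310,302). The tool kept the 7° lean, so pushing at the joint limits can supply the tilt.

Run:
```python
from h import *
i,P,M,k=grab('wrist');hsv=cv2.cvtColor(i,cv2.COLOR_BGR2HSV)
m=(P[...,2]>75)&(P[...,2]<90)&(np.hypot(P[...,0]-519,P[...,1]+190)<110)
g=m&(hsv[...,1]>80)&(abs(hsv[...,0].astype(int)-60)<20)
for q in(m,g):
    p=P[q];print(len(p),cv2.minAreaRect(p[:,:2].astype(np.float32)),p.mean(0).round(1),np.percentile(p[:,2],[5,50,95]).round(1),np.polyfit(p[:,0],p[:,1],1))
go([549,-194,40],-8)
```

```text
910 ((527.7354736328125, -192.77426147460938), (9.857925415039062, 145.9476776123047), 82.25032806396484) [ 531.3 -193.1   81.1] [79.9 81.1 82.3] [  -0.13367104 -122.08468519]
642 ((548.5791015625, -195.61082458496094), (9.857925415039062, 103.8297348022461), 82.25032806396484) [ 552.  -195.8   81.1] [79.9 81.2 82.3] [  -0.14143553 -117.71986683]
delta [-18.8  19.8 216.8] roll -0.08 q [-24.2  15.6  87.4   6.6  73.6  72.2] ee [ 548.6 -193.7  258.5] [-174.8   -5.    -8.4] F [-0.3  0.6 -0. ] t 12.83
```

Call:
arm_command([
  {"delta_pos":[-15,19.8,10],"roll":-0.1,"jaw":100},
  {"delta_pos":[-15,19.8,50],"roll":-0.1,"jaw":100},
  {"delta_pos":[-15,19.8,90],"roll":-0.1,"jaw":100},
  {"delta_pos":[-15,19.8,130],"roll":-0.1,"jaw":100},
  {"delta_pos":[-15,19.8,160],"roll":-0.1,"jaw":100},
  {"delta_pos":[-15,19.8,185],"roll":-0.1,"jaw":100},
  {"delta_pos":[-15,19.8,200],"roll":-0.1,"jaw":100},
  {"delta_pos":[-15,19.8,210],"roll":-0.1,"jaw":60},
  {"delta_pos":[-15,19.8,214],"roll":-0.1,"jaw":50},
  {"delta_pos":[-15,19.8,214],"roll":-0.1,"jaw":40},
  {"delta_pos":[-15,19.8,214],"roll":-0.1,"jaw":40},
], squeeze=15)

```text
time_s: 13.75
ee_pos: [554.6, -195.5, 46.7]
ee_rot: [-175.0, -5.5, -7.8]
force: [-0.4, 0.3, -0.5]
gripper_width: 67.4
gripper_force: 0.0
```

Run:
```python
from h import *
go([552.7,-194.5,43],-8)
s=env.state();R=Ro.from_euler('xyz',s['ee_rot'],degrees=True).as_matrix();print((s['ee_pos']-19*R[:,2]).round(1),s['gripper_width'])
```

```text
delta [-2.4 -0.4  3.5] roll 0.03 q [-24.1  26.4 104.2   8.8  45.9  67.5] ee [ 554.6 -195.5   46.7] [-175.    -5.5   -7.8] F [-0.4  0.3 -0.5] t 13.75
[ 552.6 -196.9   65.5] 67.43528046582504
```

Call:
arm_command([
  {"delta_pos":[-2,-1,3],"roll":0,"jaw":0},
  {"delta_pos":[-2,-1,3],"roll":0,"jaw":0},
  {"delta_pos":[-2,-1,3],"roll":0,"jaw":0},
  {"delta_pos":[-2,-1,3],"roll":0,"jaw":0},
  {"delta_pos":[-2,-1,3],"roll":0,"jaw":0},
  {"delta_pos":[-2,-1,3],"roll":0,"jaw":0},
  {"delta_pos":[-2,-1,3],"roll":0,"jaw":0},
  {"delta_pos":[-2,-1,3],"roll":0,"jaw":0},
  {"delta_pos":[-2,-1,3],"roll":0,"jaw":0},
  {"delta_pos":[-2,-1,3],"roll":0,"jaw":0},
  {"delta_pos":[-2,-1,3],"roll":0,"jaw":0},
])

```text
time_s: 14.67
ee_pos: [551.9, -196.0, 41.8]
ee_rot: [-175.2, -5.4, -7.8]
force: [-1.9, -6.9, -0.9]
gripper_width: 10.2
gripper_force: 15.0
```

Call:
arm_command([
  {"delta_pos":[0,0,0],"roll":0,"jaw":0},
  {"delta_pos":[0,0,0],"roll":0,"jaw":0},
  {"delta_pos":[0.4,-0.4,-5],"roll":0,"jaw":0},
  {"delta_pos":[1.4,-1.2,-15],"roll":0,"jaw":0},
  {"delta_pos":[2.8,-2.5,-30],"roll":0,"jaw":0},
  {"delta_pos":[4.7,-4.2,-50],"roll":0,"jaw":0},
  {"delta_pos":[7,-6,-75],"roll":0,"jaw":0},
  {"delta_pos":[9.4,-8.3,-100],"roll":0,"jaw":0},
  {"delta_pos":[12,-10.5,-130],"roll":0,"jaw":0},
], squeeze=40)

```text
time_s: 15.42
ee_pos: [550.6, -194.2, 172.4]
ee_rot: [-174.9, -5.1, -7.9]
force: [-0.0, -0.3, -2.4]
gripper_width: 9.7
gripper_force: 40.0
```

Run:
```python
from h import *
i,P,M,k=grab('wrist');cv2.imwrite('pics/w3.png',i)
print(env.state()['gripper_width'])
go([300,170,600],128)
```

```text
10.055715809198839
delta [-257.6 -364.8 -419.2] roll -27.17 q [-24.2  18.6  94.8   7.2  62.5  70.3] ee [ 554.4 -195.9  179.9] [-175.1   -5.9   -7.9] F [ 2.6 -0.8  1.6] t 15.47
```

View pics/w3.png

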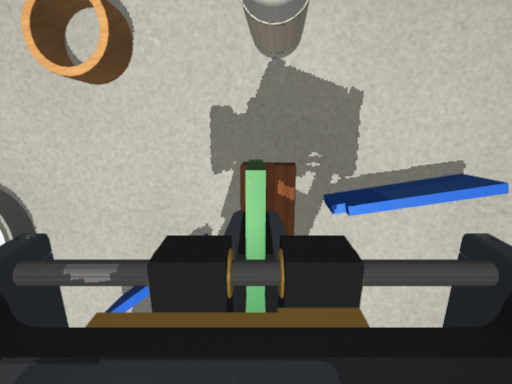

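The wrist view shows the green part clamped between the pads, from (255,170) to (255,310), and lifted clear of the rest.

Call:
arm_command([
  {"delta_pos":[0,-8,-60],"roll":-1,"jaw":0},
  {"delta_pos":[-258,-365,-419],"roll":-27.3,"jaw":0},
  {"delta_pos":[-258,-365,-419],"roll":-27.3,"jaw":0},
  {"delta_pos":[-258,-365,-419],"roll":-27.3,"jaw":0},
  {"delta_pos":[-258,-365,-419],"roll":-27.3,"jaw":0},
  {"delta_pos":[-258,-365,-419],"roll":-27.3,"jaw":0},
  {"delta_pos":[-258,-365,-419],"roll":-27.3,"jaw":0},
  {"delta_pos":[-258,-365,-419],"roll":-27.3,"jaw":0},
  {"delta_pos":[-258,-365,-419],"roll":-27.3,"jaw":0},
  {"delta_pos":[-258,-365,-419],"roll":-27.3,"jaw":0},
  {"delta_pos":[-258,-365,-419],"roll":-27.3,"jaw":0},
  {"delta_pos":[-258,-365,-419],"roll":-27.3,"jaw":0},
  {"delta_pos":[-258,-365,-419],"roll":-27.3,"jaw":0},
  {"delta_pos":[-258,-365,-419],"roll":-27.3,"jaw":0},
  {"delta_pos":[-258,-365,-419],"roll":-27.3,"jaw":0},
  {"delta_pos":[-258,-365,-419],"roll":-27.3,"jaw":0},
  {"delta_pos":[-258,-365,-419],"roll":-27.3,"jaw":0},
  {"delta_pos":[-258,-365,-419],"roll":-27.3,"jaw":0},
  {"delta_pos":[-258,-365,-419],"roll":-27.3,"jaw":0},
  {"delta_pos":[-258,-365,-419],"roll":-27.3,"jaw":0},
])

```text
time_s: 17.13
ee_pos: [300.5, 170.1, 595.8]
ee_rot: [172.8, 0.4, 129.2]
force: [0.4, 1.2, -1.1]
gripper_width: 10.2
gripper_force: 40.0
```

Run:
```python
from h import *
go([250,210,1300],130)
R=Ro.from_euler('xyz',env.state()['ee_rot'],degrees=True).as_matrix();print(R.round(3))
```

```text
delta [  57.7   75.  -700.8] roll -0.16 q [ 26.4  -6.2  64.1   1.3 114.9 -12.1] ee [300.5 170.1 595.8] [172.8   0.4 129.2] F [ 0.4  1.2 -1.1] t 17.13
[[-0.632  0.768  0.102]
 [ 0.775  0.628  0.074]
 [-0.007  0.126 -0.992]]
```

Call:
arm_command([
  {"delta_pos":[58,75,-700],"roll":0,"jaw":0},
  {"delta_pos":[58,75,-700],"roll":0,"jaw":0},
  {"delta_pos":[58,75,-700],"roll":0,"jaw":0},
  {"delta_pos":[58,75,-700],"roll":0,"jaw":0},
  {"delta_pos":[58,75,-700],"roll":0,"jaw":0},
  {"delta_pos":[58,75,-700],"roll":0,"jaw":0},
  {"delta_pos":[58,75,-700],"roll":0,"jaw":0},
  {"delta_pos":[58,75,-700],"roll":0,"jaw":0},
  {"delta_pos":[58,75,-700],"roll":0,"jaw":0},
  {"delta_pos":[58,75,-700],"roll":0,"jaw":0},
  {"delta_pos":[58,75,-700],"roll":0,"jaw":0},
  {"delta_pos":[58,75,-700],"roll":0,"jaw":0},
  {"delta_pos":[58,75,-700],"roll":0,"jaw":0},
  {"delta_pos":[58,75,-700],"roll":0,"jaw":0},
  {"delta_pos":[58,75,-700],"roll":0,"jaw":0},
  {"delta_pos":[58,75,-700],"roll":0,"jaw":0},
])

```text
time_s: 18.47
ee_pos: [244.9, 185.1, 776.4]
ee_rot: [170.9, 0.5, 128.8]
force: [1.2, 0.0, -2.1]
gripper_width: 9.5
gripper_force: 40.0
```

```bash
cat > s.py <<'E'
from h import *
go([250,210,1500],130)
R=Ro.from_euler('xyz',env.state()['ee_rot'],degrees=True).as_matrix();print(R.round(3).tolist())
E
python3 s.py
```

```text
delta [   9.5  133.6 -711.5] roll -0.23 q [ 34.8   8.2  12.3   0.2 150.4  -3.9] ee [244.9 185.1 776.4] [170.9   0.5 128.8] F [ 1.2  0.  -2.1] t 18.47
[[-0.627, 0.768, 0.129], [0.779, 0.62, 0.092], [-0.009, 0.158, -0.987]]
```

Call:
arm_command([
  {"delta_pos":[0,-150,-630],"roll":0,"jaw":0},
  {"delta_pos":[0,-150,-630],"roll":0,"jaw":0},
  {"delta_pos":[0,-150,-630],"roll":0,"jaw":0},
  {"delta_pos":[0,-150,-630],"roll":0,"jaw":0},
])

```text
time_s: 18.8
ee_pos: [217.4, 164.2, 792.1]
ee_rot: [167.9, 0.8, 128.8]
force: [1.2, -0.4, -2.6]
gripper_width: 9.8
gripper_force: 40.0
```

```bash
python3 s.py
```

```text
delta [   5.6  201.9 -680.8] roll -0.25 q [ 34.5   5.1  12.3   0.3 150.4  -4.1] ee [217.4 164.2 792.1] [167.9   0.8 128.8] F [ 1.2 -0.4 -2.6] t 18.8
[[-0.626, 0.76, 0.172], [0.78, 0.614, 0.121], [-0.014, 0.21, -0.978]]
```

Call:
arm_command([
  {"delta_pos":[0,-170,-650],"roll":0,"jaw":0},
  {"delta_pos":[0,-170,-650],"roll":0,"jaw":0},
  {"delta_pos":[0,-170,-650],"roll":0,"jaw":0},
  {"delta_pos":[0,-170,-650],"roll":0,"jaw":0},
  {"delta_pos":[0,-170,-650],"roll":0,"jaw":0},
  {"delta_pos":[0,-170,-650],"roll":0,"jaw":0},
  {"delta_pos":[0,-170,-650],"roll":0,"jaw":0},
  {"delta_pos":[0,-170,-650],"roll":0,"jaw":0},
  {"delta_pos":[0,-170,-650],"roll":0,"jaw":0},
  {"delta_pos":[0,-170,-650],"roll":0,"jaw":0},
])

```text
time_s: 19.63
ee_pos: [189.3, 146.6, 804.8]
ee_rot: [165.0, 1.0, 128.7]
force: [0.2, 0.8, -3.0]
gripper_width: 10.2
gripper_force: 40.0
```

```bash
python3 s.py
```

```text
delta [  -1.   264.3 -648.9] roll -0.25 q [ 3.510e+01  2.200e+00  1.230e+01 -1.000e-01  1.504e+02 -3.900e+00] ee [189.3 146.6 804.8] [165.    1.  128.7] F [ 0.2  0.8 -3. ] t 19.63
[[-0.626, 0.751, 0.213], [0.78, 0.608, 0.149], [-0.018, 0.259, -0.966]]
```

Call:
arm_command([
  {"delta_pos":[0,-350,-610],"roll":0,"jaw":0},
  {"delta_pos":[0,-350,-610],"roll":0,"jaw":0},
  {"delta_pos":[0,-350,-610],"roll":0,"jaw":0},
  {"delta_pos":[0,-350,-610],"roll":0,"jaw":0},
])

```text
time_s: 19.97
ee_pos: [152.0, 122.1, 819.2]
ee_rot: [161.2, 1.4, 128.6]
force: [-0.2, -0.7, -3.0]
gripper_width: 9.9
gripper_force: 40.0
```

```bash
python3 s.py
```

```text
delta [  -8.7  343.8 -602.1] roll -0.28 q [ 36.4  -1.5  12.3  -1.2 150.4  -3.6] ee [152.  122.1 819.2] [161.2   1.4 128.6] F [-0.2 -0.7 -3. ] t 19.97
[[-0.624, 0.735, 0.266], [0.781, 0.597, 0.183], [-0.024, 0.322, -0.946]]
```

Call:
arm_command([
  {"delta_pos":[0,-350,-560],"roll":0,"jaw":0},
  {"delta_pos":[0,-350,-560],"roll":0,"jaw":0},
  {"delta_pos":[0,-350,-560],"roll":0,"jaw":0},
  {"delta_pos":[0,-350,-560],"roll":0,"jaw":0},
])

```text
time_s: 20.3
ee_pos: [115.9, 97.7, 830.2]
ee_rot: [157.6, 1.5, 128.9]
force: [-0.4, -0.2, -3.0]
gripper_width: 10.1
gripper_force: 40.0
```

Call:
arm_command([
  {"delta_pos":[0,-330,-580],"roll":0,"jaw":0},
  {"delta_pos":[0,-330,-580],"roll":0,"jaw":0},
  {"delta_pos":[0,-330,-580],"roll":0,"jaw":0},
  {"delta_pos":[0,-330,-580],"roll":0,"jaw":0},
])

```text
time_s: 20.63
ee_pos: [83.6, 68.6, 838.2]
ee_rot: [154.0, 1.6, 128.6]
force: [-0.1, -0.3, -2.0]
gripper_width: 9.8
gripper_force: 40.0
```

```bash
python3 s.py
```

```text
delta [ -11.9  485.9 -499.4] roll -0.28 q [ 40.8  -8.7  12.3  -4.9 150.4  -3. ] ee [ 83.6  68.6 838.2] [154.    1.6 128.6] F [-0.1 -0.3 -2. ] t 20.63
[[-0.624, 0.695, 0.358], [0.781, 0.57, 0.253], [-0.028, 0.438, -0.899]]
```

Call:
arm_command([
  {"delta_pos":[0,-330,-580],"roll":0,"jaw":0},
  {"delta_pos":[0,-330,-580],"roll":0,"jaw":0},
  {"delta_pos":[0,-330,-580],"roll":0,"jaw":0},
  {"delta_pos":[0,-330,-580],"roll":0,"jaw":0},
])

```text
time_s: 20.97
ee_pos: [52.7, 38.4, 843.6]
ee_rot: [150.5, 1.8, 128.4]
force: [-0.4, 0.0, -1.9]
gripper_width: 9.7
gripper_force: 40.0
```

Call:
arm_command([
  {"delta_pos":[0,-300,-600],"roll":0,"jaw":0},
  {"delta_pos":[0,-300,-600],"roll":0,"jaw":0},
  {"delta_pos":[0,-300,-600],"roll":0,"jaw":0},
  {"delta_pos":[0,-300,-600],"roll":0,"jaw":0},
])

```text
time_s: 21.3
ee_pos: [21.7, 9.9, 846.2]
ee_rot: [147.1, 2.0, 128.3]
force: [-0.3, 0.2, -3.1]
gripper_width: 10.0
gripper_force: 40.0
```

```bash
python3 s.py
```

```text
delta [  -7.4  609.5 -384.7] roll -0.34 q [ 40.9 -15.6  12.3  -6.3 150.4  -4.4] ee [ 21.7   9.9 846.2] [147.1   2.  128.3] F [-0.3  0.2 -3.1] t 21.3
[[-0.619, 0.648, 0.444], [0.785, 0.535, 0.313], [-0.035, 0.542, -0.839]]
```

Call:
arm_command([
  {"delta_pos":[0,-300,-600],"roll":0,"jaw":0},
  {"delta_pos":[0,-300,-600],"roll":0,"jaw":0},
  {"delta_pos":[0,-300,-600],"roll":0,"jaw":0},
  {"delta_pos":[0,-300,-600],"roll":0,"jaw":0},
])

```text
time_s: 21.63
ee_pos: [-9.7, -18.8, 846.3]
ee_rot: [143.7, 2.3, 128.1]
force: [-0.3, -0.8, -2.3]
gripper_width: 9.8
gripper_force: 40.0
```

Call:
arm_command([
  {"delta_pos":[0,-270,-610],"roll":0,"jaw":0},
  {"delta_pos":[0,-270,-610],"roll":0,"jaw":0},
  {"delta_pos":[0,-270,-610],"roll":0,"jaw":0},
  {"delta_pos":[0,-270,-610],"roll":0,"jaw":0},
])

```text
time_s: 21.97
ee_pos: [-40.2, -46.3, 844.0]
ee_rot: [140.4, 2.6, 127.9]
force: [-0.3, -1.0, -3.5]
gripper_width: 10.2
gripper_force: 40.0
```

Call:
arm_command([
  {"delta_pos":[0,-250,-620],"roll":0,"jaw":0},
  {"delta_pos":[0,-250,-620],"roll":0,"jaw":0},
  {"delta_pos":[0,-250,-620],"roll":0,"jaw":0},
  {"delta_pos":[0,-250,-620],"roll":0,"jaw":0},
])

```text
time_s: 22.3
ee_pos: [-70.0, -72.8, 839.4]
ee_rot: [137.2, 2.8, 127.6]
force: [0.1, 0.5, -2.3]
gripper_width: 9.7
gripper_force: 40.0
```

```bash
python3 s.py
```

```text
delta [  -4.2  761.8 -196. ] roll -0.47 q [ 40.1 -25.6  12.3  -7.7 150.4  -6.8] ee [-70.  -72.8 839.4] [137.2   2.8 127.6] F [ 0.1  0.5 -2.3] t 22.3
[[-0.61, 0.561, 0.56], [0.791, 0.475, 0.386], [-0.05, 0.678, -0.733]]
```

Call:
arm_command([
  {"delta_pos":[0,-230,-620],"roll":0,"jaw":0},
  {"delta_pos":[0,-230,-620],"roll":0,"jaw":0},
  {"delta_pos":[0,-230,-620],"roll":0,"jaw":0},
  {"delta_pos":[0,-230,-620],"roll":0,"jaw":0},
])

```text
time_s: 22.63
ee_pos: [-99.0, -98.3, 832.7]
ee_rot: [134.1, 3.2, 127.3]
force: [0.3, 1.1, -2.8]
gripper_width: 9.9
gripper_force: 40.0
```

```bash
cat > plan.py <<'E'
from h import *
G=Ro.from_euler('xyz',[-175.2,-5.4,-7.8],degrees=True).as_matrix()
gp=np.array([551.9,-196,41.8])-19*G[:,2]          # grasp point at grasp, world
a=np.radians(172);xs=np.array([np.cos(a),np.sin(a),0])
y=np.array([0,1.,0]);x=G.T@xs;x-=x[1]*y;x/=np.linalg.norm(x);z=np.cross(x,y)  # plate axes in tool
# plate centre (548.6,-195.6) is x_s=-27.5 ; bottom z=12
xg=(gp-np.array([548.6,-195.6,0]))@xs-27.5;zg=gp[2]-12
lab=np.array([0,0,-19])+ (50-xg)*x+5*y+(34-zg)*z
def plan(roll,tgt):
    s=env.state();R=Ro.from_euler('xyz',s['ee_rot'],degrees=True)
    Rn=R*Ro.from_euler('z',roll*5,degrees=True)
    tcp=np.array(tgt)-Rn.apply(lab)
    d=R.inv().apply(tcp-s['ee_pos'])
    print('xg,zg',xg.round(1),zg.round(1),'labnow',(s['ee_pos']+R.apply(lab)).round(1),'tcp',tcp.round(1),'delta',d.round(1),'normal',Rn.apply(y).round(3),'elev',np.degrees(np.arcsin(Rn.apply(y)[2])).round(1),'xs',Rn.apply(x).round(3),'zs',Rn.apply(z).round(3),'q',s['qpos'].round(1),'t',s['time_s'].round(2))
    for xx,zz in((-80,0),(-80,70),(80,0),(80,70)):print(xx,zz,(np.array(tgt)+Rn.apply((xx-50)*x-5*y+(zz-34)*z)).round(0))
E
python3 - <<'E'
from plan import *
plan(1.9,[528.7,211.5,290])
plan(1.9,[528.7,211.5,190])
E
```

```text
Traceback (most recent call last):
  File "plan.py", line 14, in plan
    print('xg,zg',xg.round(1),zg.round(1),'labnow',(s['ee_pos']+R.apply(lab)).round(1),'tcp',tcp.round(1),'delta',d.round(1),'normal',Rn.apply(y).round(3),'elev',np.degrees(np.arcsin(Rn.apply(y)[2])).round(1),'xs',Rn.apply(x).round(3),'zs',Rn.apply(z).round(3),'q',s['qpos'].round(1),'t',s['time_s'].round(2))
                                                                                                                                                                                                                                                                                                ^^^^^^^^^^^^^^^^^
AttributeError: 'float' object has no attribute 'round'
```

```bash
sed -i "s/s\['time_s'\].round(2)/s['time_s']/" plan.py
python3 - <<'E'
from plan import *
plan(1.9,[528.7,211.5,290])
plan(1.9,[528.7,211.5,190])
E
```

```text
xg,zg -29.0 48.6 labnow [ -54.9 -164.4  848.9] tcp [491.8 283.4 283.3] delta [-24.5  91.9 887.4] normal [0.622 0.316 0.716] elev 45.8 xs [ 0.452 -0.892  0.001] zs [-0.639 -0.323  0.698] q [ 39.9 -28.8  12.3  -8.2 150.4  -7.6] t 22.6333
-80 0 [489. 337. 263.]
-80 70 [444. 314. 311.]
80 0 [561. 194. 263.]
80 70 [516. 172. 312.]
xg,zg -29.0 48.6 labnow [ -54.9 -164.4  848.9] tcp [491.8 283.4 183.3] delta [-19.   20.2 956.9] normal [0.622 0.316 0.716] elev 45.8 xs [ 0.452 -0.892  0.001] zs [-0.639 -0.323  0.698] q [ 39.9 -28.8  12.3  -8.2 150.4  -7.6] t 22.6333
-80 0 [489. 337. 163.]
-80 70 [444. 314. 211.]
80 0 [561. 194. 163.]
80 70 [516. 172. 212.]
```

Run:
```python
from plan import *
s=env.state();R=Ro.from_euler('xyz',s['ee_rot'],degrees=True)
for w in((345,288,-30),(383,320,-60)):print(R.inv().apply(w).round(1))
```

```text
[ 21.4 291.7 342.5]
[ 25.4 304.8 398.9]
```

Call:
arm_command([
  {"delta_pos":[1,12,15],"roll":0.2,"jaw":0},
  {"delta_pos":[2.5,30,40],"roll":0.5,"jaw":0},
  {"delta_pos":[4,54,70],"roll":0.8,"jaw":0},
  {"delta_pos":[6,78,100],"roll":1.1,"jaw":0},
  {"delta_pos":[8,102,130],"roll":1.4,"jaw":0},
  {"delta_pos":[10,125,160],"roll":1.7,"jaw":0},
  {"delta_pos":[12,148,190],"roll":1.9,"jaw":0},
  {"delta_pos":[14,171,220],"roll":1.9,"jaw":0},
  {"delta_pos":[16,194,250],"roll":1.9,"jaw":0},
  {"delta_pos":[18,217,280],"roll":1.9,"jaw":0},
  {"delta_pos":[20,240,310],"roll":1.9,"jaw":0},
  {"delta_pos":[22,263,342],"roll":1.9,"jaw":0},
  {"delta_pos":[24,286,372],"roll":1.9,"jaw":0},
  {"delta_pos":[25,305,399],"roll":1.9,"jaw":0},
  {"delta_pos":[25,305,399],"roll":1.9,"jaw":0},
])

```text
time_s: 23.88
ee_pos: [292.0, 228.2, 763.7]
ee_rot: [135.2, -3.5, 120.7]
force: [0.5, -1.0, -4.8]
gripper_width: 9.7
gripper_force: 40.0
```

Run:
```python
from plan import *
plan(0,[528.7,211.5,290])
```

```text
xg,zg -29.0 48.6 labnow [329.1 156.4 770.7] tcp [491.6 283.3 283. ] delta [ -83.8 -194.1  478.9] normal [0.632 0.325 0.703] elev 44.7 xs [ 0.453 -0.892  0.005] zs [-0.629 -0.315  0.711] q [ 39.8 -16.1  58.2  -3.9  93.1   8.7] t 23.8833
-80 0 [488. 336. 262.]
-80 70 [444. 314. 311.]
80 0 [561. 194. 262.]
80 70 [516. 172. 312.]
```

Call:
arm_command([
  {"delta_pos":[-2,-5,12],"roll":0,"jaw":0},
  {"delta_pos":[-7,-16,40],"roll":0,"jaw":0},
  {"delta_pos":[-13,-30,74],"roll":0,"jaw":0},
  {"delta_pos":[-19,-44,109],"roll":0,"jaw":0},
  {"delta_pos":[-25,-58,144],"roll":0,"jaw":0},
  {"delta_pos":[-31,-72,178],"roll":0,"jaw":0},
  {"delta_pos":[-37,-86,213],"roll":0,"jaw":0},
  {"delta_pos":[-43,-100,247],"roll":0,"jaw":0},
  {"delta_pos":[-49,-114,282],"roll":0,"jaw":0},
  {"delta_pos":[-55,-128,316],"roll":0,"jaw":0},
  {"delta_pos":[-61,-142,350],"roll":0,"jaw":0},
  {"delta_pos":[-67,-156,385],"roll":0,"jaw":0},
  {"delta_pos":[-73,-170,420],"roll":0,"jaw":0},
  {"delta_pos":[-79,-184,453],"roll":0,"jaw":0},
  {"delta_pos":[-83,-192,473],"roll":0,"jaw":0},
  {"delta_pos":[-84,-194,479],"roll":0,"jaw":0},
  {"delta_pos":[-84,-194,479],"roll":0,"jaw":0},
])

```text
time_s: 25.3
ee_pos: [490.5, 282.0, 289.9]
ee_rot: [134.7, -3.7, 120.7]
force: [0.3, -0.7, -2.5]
gripper_width: 9.8
gripper_force: 40.0
```

Run:
```python
from plan import *
plan(0,[528.7,211.5,190])
for n in('top','side'):
    i,P,M,k=grab(n);np.savez(n+'2',i=i,P=P);hsv=cv2.cvtColor(i,cv2.COLOR_BGR2HSV).astype(int)
    cv2.imwrite(f'pics/{n}2.png',i)
    m=((hsv[...,0]<18)&(hsv[...,1]>140)&(hsv[...,2]>90)&(P[...,2]>200)&(P[...,2]<360)&(np.hypot(P[...,0]-528,P[...,1]-211)<120))
    p=P[m];print(n,len(p),np.nanmedian(p,0) if len(p) else '')
    m=(hsv[...,0]>20)&(hsv[...,0]<32)&(hsv[...,1]>120)&(np.hypot(P[...,0]-530,P[...,1]-352)<80);p=P[m];print(len(p))
    w=(P[...,2]>180/1.5)&(P[...,2]<134)&(np.hypot(P[...,0]-530,P[...,1]-352)<70);p=P[w];print('lid',len(p),fitc(p) if 0 else cv2.minAreaRect(p[:,:2].astype(np.float32)) if len(p)>5 else '')
```

```text
xg,zg -29.0 48.6 labnow [527.5 210.2 296.6] tcp [491.7 283.4 183.3] delta [ -6.3 -74.4  76. ] normal [0.628 0.32  0.709] elev 45.2 xs [ 0.452 -0.892  0.001] zs [-0.633 -0.32   0.705] q [ 24.6  -3.5 119.5  20.4  20.1 -20.9] t 25.3
-80 0 [488. 337. 162.]
-80 70 [444. 314. 212.]
80 0 [561. 194. 163.]
80 70 [516. 172. 212.]
top 28 [528.76166406 202.3654921  304.24000789]
48
lid 0 
side 171 [528.3572886  209.81248426 300.26497626]
751
lid 39 ((516.0481567382812, 393.63299560546875), (8.00501537322998, 6.027741432189941), 29.724611282348633)
```

View pics/top2.png

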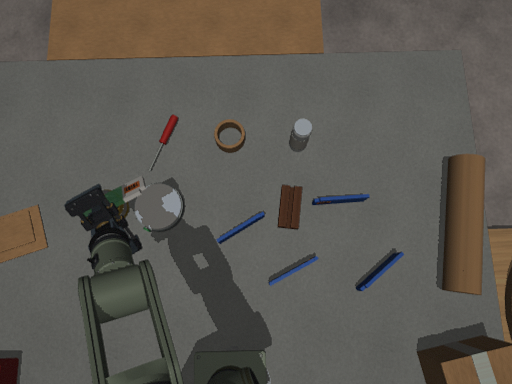

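View pics/side2.png

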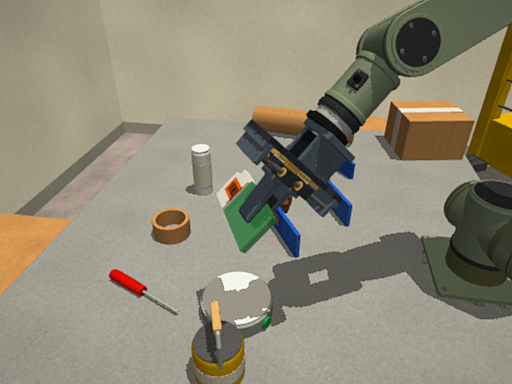

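The top view shows the rest empty at (290,207) and the bystanders untouched. The label is at (135,187) near the stand (158,207). The side view shows the canister upright on the bench at (218,350) beside the stand (237,298), and the sample tilted with its label at (233,188).

Call:
arm_command([
  {"delta_pos":[-0.5,-4,4],"roll":0,"jaw":0},
  {"delta_pos":[-1.2,-13,13],"roll":0,"jaw":0},
  {"delta_pos":[-2,-24,24.5],"roll":0,"jaw":0},
  {"delta_pos":[-3,-35,36],"roll":0,"jaw":0},
  {"delta_pos":[-4,-46,47],"roll":0,"jaw":0},
  {"delta_pos":[-5,-57,58],"roll":0,"jaw":0},
  {"delta_pos":[-5.6,-66,67.5],"roll":0,"jaw":0},
  {"delta_pos":[-6,-72,73.5],"roll":0,"jaw":0},
  {"delta_pos":[-6.3,-74.4,76],"roll":0,"jaw":0},
  {"delta_pos":[-6.3,-74.4,76],"roll":0,"jaw":0},
  {"delta_pos":[-6.3,-74.4,76],"roll":0,"jaw":0},
  {"delta_pos":[-6.3,-74.4,76],"roll":0,"jaw":0},
])

```text
time_s: 26.4
ee_pos: [493.6, 284.1, 189.0]
ee_rot: [134.1, -3.6, 120.7]
force: [-0.3, -0.1, -2.9]
gripper_width: 9.8
gripper_force: 40.0
```

```bash
cat > fin.py <<'E'
from plan import *
plan(0,[528.7,211.5,190])
for n in('top','side'):
    i,P,M,k=grab(n);hsv=cv2.cvtColor(i,cv2.COLOR_BGR2HSV).astype(int);cv2.imwrite(f'pics/{n}3.png',i)
    m=((hsv[...,0]<18)&(hsv[...,1]>140)&(hsv[...,2]>90)&(P[...,2]>130)&(P[...,2]<260)&(np.hypot(P[...,0]-528,P[...,1]-211)<70))
    p=P[m];c=np.nanmedian(p,0);q=p[np.linalg.norm(p-c,axis=1)<26];nn=np.linalg.svd(q-q.mean(0))[2][2];print(n,len(q),c.round(1),q.mean(0).round(1),nn.round(2))
s=env.state();print(s['force'],s['qvel'].round(2),s['gripper_force'])
E
python3 fin.py
```

```text
xg,zg -29.0 48.6 labnow [530.5 212.2 195.7] tcp [491.8 283.4 183.2] delta [-0.  -5.4  2.6] normal [0.622 0.317 0.716] elev 45.8 xs [ 0.452 -0.892  0.002] zs [-0.64  -0.322  0.698] q [ 24.8   4.5 129.5  87.    6.8 -88.5] t 26.4
-80 0 [489. 337. 162.]
-80 70 [444. 314. 211.]
80 0 [561. 194. 163.]
80 70 [516. 172. 212.]
top 29 [532.5 204.6 201.1] [532.5 205.6 199.4] [-0.64 -0.32 -0.7 ]
side 155 [530.8 211.2 197. ] [530.6 212.3 196.5] [0.63 0.31 0.72]
[ 0.06082896  0.73485039 -1.73575652] [-0.01  0.11  0.18  0.37  0.25 -0.39] 39.99923586845398
```

```bash
python3 -c "
from h import *
print(env.job_done())"
```

```text
the job is handed in; nothing more can be done
None
```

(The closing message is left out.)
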